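# Load the index cog onto the splined drive hub and register it

### The arm

A 6-joint arm with a two-finger parallel gripper is mounted at the origin on a cart in front of the work surface, level with it; the furniture and walls round the work are solid. World frame = base frame: x ahead of the robot, y to its left, z up, the work surface at z = 0. Lengths are in m, angles in rad, forces in N, time in s.
With the tool pointing down it reaches from about 0.375 to 0.75 m from the base axis. Payload 9 kg.
Tool frame: the origin (TCP) lies at the very end of the fingers, on their centre line; the grasp point (between the pads) lies 19 mm behind it; y points along the fingers, x is the direction in which the jaws open and shut, and the axes are right-handed (so a half turn about y gives the same grasp; the last joint's range is limited). The gripper opens to 85 mm and grips with 20 to 120 N. Pads are 22 mm wide; open, the fingers measure 114 mm over their backs; the gripper's body (76 mm by 85 mm) begins 54 mm behind the grasp point. The pads swing forward as they close: fully open they stand 13 mm farther back than shut.
Start: joints at [1.122, 0.104, 0.097, 1.564, 0, 1.353], TCP at [0.137, 0.584, 0.231] pointing down, gripper open.
Joint ranges: [-2.99, 2.99], [-0.84, 1.86], [-1.1, 1.16], [-1.84, 2.11], [-1.51, 1.56], [-3.14, 3.14]. Speed limits (rad/s): [2.22, 2.22, 2.57, 3.14, 3.14, 3.14].

### API

Orientations are given as a unit quaternion [w, x, y, z].
In Python, from bench import * gives the robot as it stands.
- The arm moves only by the tool jog_arm, never from a script. Its arguments are lists of equal length, an entry for each row: "claw": the finger opening in mm, from 0 to 85.4; "translation": the shift along the world's x, y, z in units of 100 mm (1.0 is 100 mm), a list of three; "twist": the turn, a rotation vector about the world's x, y, z in units of 90 degrees (1.0 is 90 degrees), a list of three. In form: {"claw": [claw, ...], "translation": [[x, y, z], ...], "twist": [[rx, ry, rz], ...]}. A call has 1 to 10 rows; each row shifts and turns the commanded pose from where the row before left it; what a row does not reach is not made up. A row lasts 1/12 s, in which the tool goes at most 41.7 mm and 7.16 degrees, less where a joint would pass 70% of its speed; a pose out of reach is approached as far as the arm can. A call with a number of a shift or a turn outside -1 to 1 is refused whole. A call with a gripper value outside its range is refused whole. The fingers move at their own pace and stop on an object; "squeeze" is the grip in N (left out, the last holds). Time passes only in rows, so rows that do not move let the fingers close. It gives the time, the measured TCP pose, the force and the opening at its end, in the units of the state.
- get_obs(): the state, without advancing time (a new reading comes with each control period).
- capture(name): name is "scene" or "side" or "wrist"; returns the picture (400x640x3 uint8, red, green, blue); there is no depth.
- camera_params(name): a dict with "camera_matrix" (3x3 intrinsics, pixels), "dist_coeffs" ([k1, k2, p1, p2, k3] as OpenCV has them; the pictures are not rectified), "world_from_camera" (4x4, takes a point from camera to world coordinates); the wrist camera has in their place "hand_eye" (4x4, takes a point from camera to tool coordinates, whose origin is the TCP and whose axes are the tool frame's). Camera axes: x right, y down, z forward; pixel columns grow to the right and rows downward; lengths in m; the calibration is good to about 2 mm. A picture is of the moment at which its call begins: read the wrist's pose just before it. camera_params takes no time and is no camera call.
- sign_off(): hands the job in, once; it reports no verdict.
The state is a dict: "t": time; "joint_positions": joint angles; "dq": joint speeds; "joint_torque": joint torques, N m; "eef_pos": TCP position; "tcp_rot": TCP orientation; "contact_force": force on the tool from outside, world axes, zero at the start; "moment": the same for the moment, N m; "grip_width": opening from 0.0 (shut) to 1.0 (fully open).
Only numpy, scipy, OpenCV 4.12 (cv2) and the standard library are available. Lean on these libraries where they do the work, as an engineer would, in place of code of your own. Each camera call takes 0.05 s, during which the arm holds its last target. There are 200 camera calls.

### The job

Fit the blue cog to the indexing drive: without lifting it out, slide it along the channel until it sits loosely in the round well over the brass hub, then turn it until its master groove finds the hub's wide master spline and it drops fully home, flush with the deck. Only then push the spring-centred toggle on the control box over towards its green dot, hold it there for about a second, and let it spring back to the middle. Leave the beaker and the conical flask where they stand.

Things in the scene. Friction and masses are not known exactly. Their poses are not given: they have to be found in the camera images.
- drive: fixed white block 296 x 140 mm, deck 40 mm above the worktop. Origin: on the worktop under the hub's vertical axis; z up, +x is the way to slide the cog. Channel: from the open end at x = -226 mm to the round well, between two aluminium rails 108 mm apart, 8 mm high. The hub's well is 102 mm across, 14 mm deep; an 8 mm high fence on the deck rounds its far side, up to 63 mm from the hub axis
- hub_top (a point): centre of the brass hub's top, 35 mm above the worktop (5 mm below the deck); axes as the drive. A cog pushed over it tips 5 mm down into the well, is held there and can turn. The hub is 66 mm over its eight unevenly spaced splines, the wide one at +x: only with the cog's +x within about 3 degrees of the drive's +x does the cog fall a further 9 mm by itself to the well's floor
- index_mark (a point): yellow mark on the fence, 57 mm from the hub axis along the drive's +x, in line with the master spline
- cog: loose blue toothed wheel of slippery plastic, 100 mm over the teeth, 14 mm thick, 0.3 kg, with a splined bore. Origin: centre of its underside, z up. Its wide master groove and its yellow post lie at its +x. Its origin is 40 mm above the worktop on the deck, 35 mm when it rests on the hub, 26 mm when home (its top then flush with the deck)
- post (a point): middle of the yellow upright post on the cog, by which it is turned: 14 mm thick, 28 mm high, 42 mm from the cog's axis, so its foot is on the cog's top face, 14 mm below this point; axes as the cog
- switch_box: fixed grey control box 75 x 95 mm, 52 mm high. Origin: centre of its underside; z up. The toggle stands in the middle of its top; a green dot lies 31 mm towards the box's -y, a white dot 31 mm towards +y
- toggle (a joint): spring-centred toggle lever on the control box: 0 rad is upright, + leans towards the green dot (stop at 0.5), - towards the white dot (stop at -0.5). Its pivot is 55 mm above the worktop. Springs back when let go; about 3 N at the tip hold it fully over
- toggle_tip (a point): centre of the toggle's black ball tip, 13 mm across, 40 mm from the pivot (95 mm above the worktop when upright); the steel stem below it is 8 mm thick. Axes as the lever, upright as the box
- beaker_50: small glass beaker, 50 mm across, 61 mm high, to be left alone; origin under its centre
- conical_flask: conical glass flask, 95 mm across, 113 mm high, to be left alone; origin under its centre

How it is judged:
On the way, in this order (a step that is already met when the one before it is completed fails the run):
1. the cog is fully home on the hub (z of cog in the frame of drive below 0.0285 m and horizontal distance between cog and drive below 0.004 m and angle between cog's own z axis and vertical below 0.05 rad), for 0.2 s.
2. the toggle is held over towards the green dot for at least half a second (value of joint toggle above 0.3 rad), for 0.5 s.
At the end, for the whole second after the job is handed in: The cog lies at rest fully home in the well: its underside less than 28.5 mm above the worktop (26 mm is home), its centre within 4 mm of the hub axis, level within 0.05 rad; the toggle is back within 0.1 rad of upright (all of step 1 and linear speed of cog below 0.02 m/s and value of joint toggle between -0.1 and 0.1 rad); the robot touches nothing.
It fails at once if the cog is lifted more than 25 mm above the deck (z of cog in the frame of drive above 0.065 m).
It fails at once if the toggle is pushed over (past 0.3 rad) while the cog is not home (value of joint toggle above 0.3 rad and z of cog in the frame of drive above 0.0285 m).
It fails at once if the toggle is pushed towards the white dot (past -0.3 rad) (value of joint toggle below -0.3 rad).
It fails at once if the beaker is moved more than 30 mm (distance of beaker_50 from where it was at the start of the episode above 0.03 m).
It fails at once if the flask is moved more than 30 mm (distance of conical_flask from where it was at the start of the episode above 0.03 m).
It also fails if it takes over 72 s, if anything falls off the work surface, if the arm or the gripper's body presses on something with over 40 N, if the wrist force passes 120 N, or if a joint passes its speed limit or range.

## Working session

There is one attempt and no reset: what is moved stays moved. The work goes in short steps, Python scripts to look and compute and a tool call to move; the robot and the scene stay as the last step left them, time stands still between calls to the robot, and variables do not carry over. Pictures are saved under pics/ and viewed, about 8 in all and at most 12, crops included, and the job is handed in when it is done.

Besides the shell and the picture viewer there is one more tool, called after "Emit:" as a command line: name --argument value ..., lists and objects as JSON in quotes. jog_arm: Moves the arm, as the interface text tells. Shifts and turns lie within -1 to 1; 1 stands for 100 mm of shift or 90 degrees of turn. Its arguments: {"type":"object","properties":{"claw":{"type":"array"},"translation":{"type":"array"},"twist":{"type":"array"},"squeeze":{"type":"number"}},"required":["claw","translation","twist"]}

```bash
mkdir -p pics; cat > h.py <<'E'
from bench import *
import numpy as np, cv2
from scipy.spatial.transform import Rotation as R
def wfc(n,obs=None):
    p=camera_params(n)
    if n!='wrist': return p,np.array(p['world_from_camera'])
    o=obs or get_obs(); q=o['tcp_rot']; T=np.eye(4); T[:3,:3]=R.from_quat([q[1],q[2],q[3],q[0]]).as_matrix(); T[:3,3]=o['eef_pos']
    return p,T@np.array(p['hand_eye'])
def snap(n,f):
    o=get_obs(); im=capture(n); cv2.imwrite('pics/'+f,cv2.cvtColor(im,cv2.COLOR_RGB2BGR)); return im,o
def ray(n,uv,z,obs=None):
    p,T=wfc(n,obs); u=cv2.undistortPoints(np.array([[uv]],float),np.array(p['camera_matrix']),np.array(p['dist_coeffs']))[0,0]
    d=T[:3,:3]@[u[0],u[1],1]; c=T[:3,3]; return c+d*(z-c[2])/d[2]
def proj(n,P,obs=None):
    p,T=wfc(n,obs); Ti=np.linalg.inv(T)
    return cv2.projectPoints(np.array([P],float),cv2.Rodrigues(Ti[:3,:3])[0],Ti[:3,3],np.array(p['camera_matrix']),np.array(p['dist_coeffs']))[0][0,0]
E
python3 - <<'E'
from h import *
a,o=snap('scene','s1.png'); b,_=snap('side','d1.png')
print(o['t'],o['tcp_rot'],o['grip_width'])
for n in('scene','side'): print(wfc(n)[1][:3,3])
print(camera_params('wrist')['hand_eye'])
E
```

```text
0.0 [-0.55403277  0.55447203  0.4386802  -0.43950897] 0.9989445658453694
[ 0.08260144 -0.64842619  0.61393863]
[0.51924862 0.74289891 0.57403937]
[[ 9.99999750e-01  3.60506121e-04 -6.08559916e-04  1.16723392e-03]
 [ 6.92554679e-04 -3.24120092e-01  9.46015690e-01 -1.44156267e-01]
 [ 1.43797951e-04 -9.46015875e-01 -3.24120261e-01  8.37485294e-02]
 [ 0.00000000e+00  0.00000000e+00  0.00000000e+00  1.00000000e+00]]
```

View pics/s1.png

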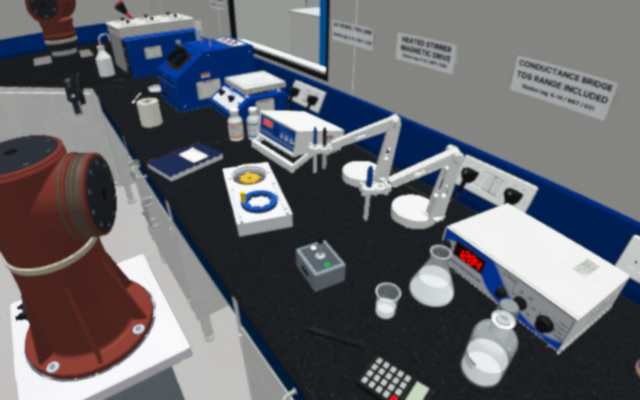

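View pics/d1.png

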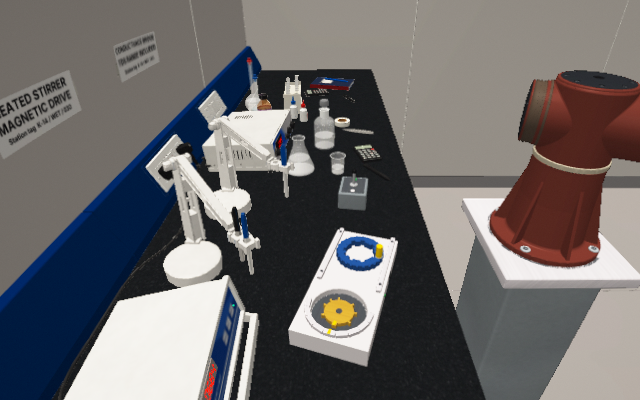

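The side view shows the drive at about (345,300), with the hub at (338,312), the cog at (359,254), the post at (379,250) and the switch box at (352,192). The scene view shows the same layout, plus the beaker at (387,300) and the flask at (433,275). I'll enlarge both.

```bash
python3 - <<'E'
import cv2,numpy as np
a=cv2.imread('pics/d1.png'); b=cv2.imread('pics/s1.png')
A=cv2.resize(a[165:365,275:415],None,fx=4*.75,fy=3,interpolation=3)
B=cv2.resize(b[155:305,215:355],None,fx=2.7,fy=4,interpolation=3)
B=cv2.resize(b[155:305,215:355],None,fx=2.7,fy=2.7,interpolation=3)
c=np.zeros((600,800,3),np.uint8); c[:A.shape[0],:A.shape[1]]=A; c[:B.shape[0],422:422+B.shape[1]]=B
cv2.imwrite('pics/c1.png',c)
E
```

```text
(no output)
```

View pics/c1.png

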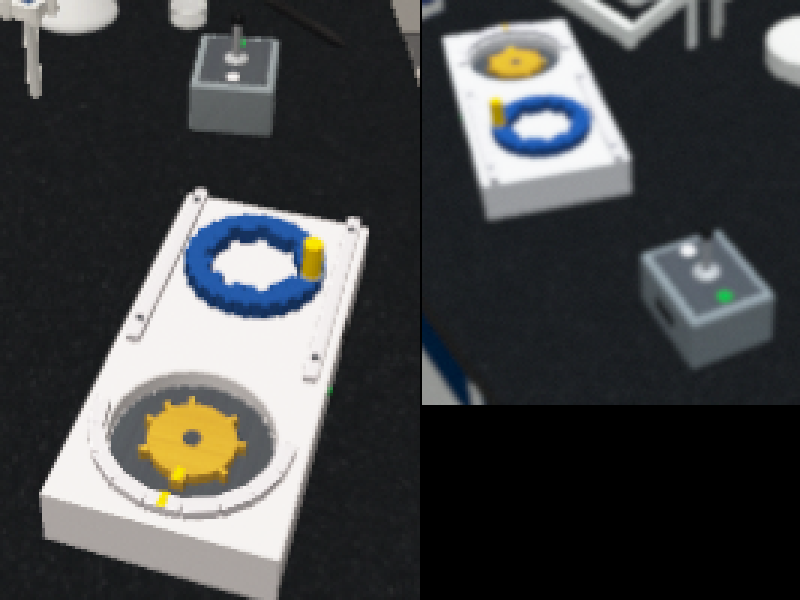

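```bash
python3 - <<'E'
from h import *
S=lambda u,v:(275+u/3-.33,165+v/3-.33); C=lambda u,v:(215+(u-422)/2.7-.3,155+v/2.7-.3)
for nm,c,uv,z in [('hub','side',S(191,437),.035),('hub','scene',C(516,62),.035),('mark','side',S(163,499),.048),('mark','scene',C(505,27),.048),
('c1','side',S(190,190),.04),('c2','side',S(368,229),.04),('c3','side',S(280,560),.04),('c4','side',S(40,493),.04),
('cog','side',S(254,264),.054),('cog','scene',C(540,124),.054),('posttop','side',S(314,240),.082),('posttop','scene',C(496,101),.082),
('tgl','side',S(236,58),.053),('tgl','scene',C(706,270),.053),('green','side',S(244,43),.052),('green','scene',C(725,296),.052),('white','side',S(233,76),.052),('white','scene',C(688,250),.052),('tip','side',S(237,20),.095),('tip','scene',C(706,240),.095)]:
    print(nm,c,ray(c,uv,z)[:2].round(4))
print(ray('scene',(387,315),0),ray('scene',(433,298),0))
o=get_obs();print(R.from_quat(np.roll(o['tcp_rot'],-1)).as_matrix().round(3))
E
```

```text
hub side [0.5075 0.2794]
hub scene [0.5044 0.2725]
mark side [0.5239 0.3347]
mark scene [0.5216 0.3304]
c1 side [0.5053 0.0397]
c2 side [0.3738 0.0866]
c3 side [0.4608 0.367 ]
c4 side [0.5941 0.3255]
cog side [0.4622 0.1427]
cog scene [0.4539 0.1216]
posttop side [0.4233 0.1501]
posttop scene [0.42   0.1426]
tgl side [ 0.4616 -0.141 ]
tgl scene [ 0.4613 -0.1415]
green side [ 0.4528 -0.1702]
green scene [ 0.4561 -0.1738]
white side [ 0.4656 -0.1113]
white scene [ 0.4644 -0.112 ]
tip side [ 0.4623 -0.1359]
tip scene [ 0.4534 -0.1515]
[ 0.49941866 -0.31853401  0.        ] [ 0.61006111 -0.34365653  0.        ]
[[ 0.229 -0.001 -0.973]
 [ 0.973 -0.001  0.229]
 [-0.001 -1.     0.   ]]
```

Emit:
jog_arm --claw '[50, 50, 50, 50, 50, 50, 50, 50, 50, 50]' --translation '[[0.22, -0.334, 0], [0.22, -0.334, 0], [0.22, -0.334, 0], [0.22, -0.334, 0], [0.22, -0.334, 0], [0.22, -0.334, 0], [0.22, -0.334, 0], [0.22, -0.334, 0], [0.22, -0.334, 0], [0.22, -0.334, 0]]' --twist '[[0, 0, 0], [0, 0, 0], [0, 0, 0], [0, 0, 0], [0, 0, 0], [0, 0, 0], [0, 0, 0], [0, 0, 0], [0, 0, 0], [0, 0, 0]]'

```text
t: 0.93
eef_pos: [0.3577, 0.2484, 0.2312]
tcp_rot: [-0.554, 0.554, 0.439, -0.439]
contact_force: [1.0, 0.5, -0.6]
grip_width: 0.587
```

Emit:
jog_arm --claw '[50, 50, 50, 50, 50, 50]' --translation '[[0.13, -0.2, -0.14], [0.13, -0.2, -0.14], [0.13, -0.2, -0.14], [0.13, -0.2, -0.14], [0.13, -0.2, -0.14], [0, 0, 0]]' --twist '[[0, 0, 0], [0, 0, 0], [0, 0, 0], [0, 0, 0], [0, 0, 0], [0, 0, 0]]'

```text
t: 1.43
eef_pos: [0.4225, 0.1472, 0.1582]
tcp_rot: [0.555, -0.554, -0.437, 0.439]
contact_force: [0.6, 0.4, -0.2]
grip_width: 0.587
```

```bash
python3 - <<'E'
from h import *
import json
im,o=snap('wrist','w1.png'); print(o)
json.dump({k:np.array(o[k]).tolist() for k in('eef_pos','tcp_rot')},open('o1.json','w'))
print('predicted post top px',proj('wrist',[.4233,.1501,.082],o), 'cog',proj('wrist',[.4622,.1427,.054],o))
print('electrode tip',[ray('side',p,.03).round(3) for p in((250,270),(286,193))])
E
```

```text
{'t': 1.4333, 'joint_positions': array([ 4.20867877e-02, -3.71814385e-01, -4.72723277e-01,  1.47320758e+00,
       -8.55766712e-04,  2.76032159e-01]), 'dq': array([ 0.06270526, -0.02501581,  0.02880613,  0.06283136,  0.02018703,
        0.07883883]), 'joint_torque': array([-1.11509956e+00, -3.30115128e+01,  5.19506443e+01, -7.50651341e-01,
       -4.02212434e-02, -7.59879705e-01]), 'eef_pos': array([0.42251412, 0.14724785, 0.15818134]), 'tcp_rot': array([ 0.55537814, -0.55449222, -0.43710155,  0.43935832]), 'contact_force': array([ 0.61078521,  0.41526951, -0.16429546]), 'moment': array([0.02907799, 0.07201089, 0.00495633]), 'grip_width': 0.5869804688643886}
predicted post top px [325.49803783 208.03362954] cog [327.22351422 238.45826953]
electrode tip [array([0.689, 0.172, 0.03 ]), array([ 0.646, -0.131,  0.03 ])]
```

View pics/w1.png

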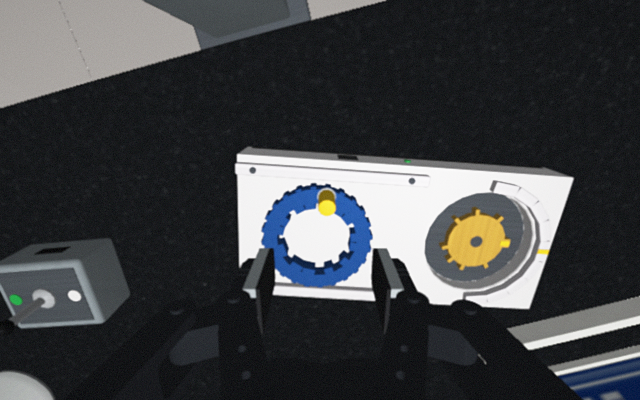

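```bash
python3 - <<'E'
from h import *
import json
o=json.load(open('o1.json'))
for n,uv,z in [('posttop',(327,208),.082),('cog',(317,236),.054),('hub',(475,241),.035),('mark',(543,252),.048),('spline',(505,243),.035)]: print(n,ray('wrist',uv,z,o).round(4))
E
```

```text
posttop [0.4235 0.1512 0.082 ]
cog [0.4578 0.1344 0.054 ]
hub [0.5072 0.2791 0.035 ]
mark [0.5259 0.3357 0.048 ]
spline [0.5163 0.3076 0.035 ]
```

Emit:
jog_arm --claw '[50, 50, 50, 50, 50, 50, 12, 12, 12, 12]' --translation '[[0.01, 0.04, -0.2], [0, 0, -0.2], [0, 0, -0.2], [0, 0, -0.2], [0, 0, -0.2], [0, 0, 0], [0, 0, 0], [0, 0, 0], [0, 0, 0], [0, 0, 0]]' --twist '[[0, 0, 0], [0, 0, 0], [0, 0, 0], [0, 0, 0], [0, 0, 0], [0, 0, 0], [0, 0, 0], [0, 0, 0], [0, 0, 0], [0, 0, 0]]' --squeeze 20

```text
t: 2.32
eef_pos: [0.4243, 0.1544, 0.0631]
tcp_rot: [-0.554, 0.555, 0.44, -0.438]
contact_force: [-1.8, 0.9, 6.9]
grip_width: 0.149
```

Emit:
jog_arm --claw '[12, 12, 12, 12]' --translation '[[0, 0, 0], [0, 0, 0], [0, 0, 0], [0, 0, 0]]' --twist '[[0, 0, 0], [0, 0, 0], [0, 0, 0], [0, 0, 0]]'

```text
t: 2.65
eef_pos: [0.4243, 0.1544, 0.0631]
tcp_rot: [-0.554, 0.555, 0.44, -0.438]
contact_force: [-2.0, 1.4, 7.1]
grip_width: 0.154
```

```bash
python3 - <<'E'
import numpy as np
ex=np.array([.302,.953]);ey=np.array([-.953,.302])
a=np.radians(np.linspace(86,0,19)); p=np.array([-.147*ex+.042*(np.cos(t)*ex+np.sin(t)*ey) for t in a])
print((np.diff(p,axis=0)*10).round(3).tolist())
E
```

```text
[[0.014, 0.032], [0.017, 0.031], [0.019, 0.029], [0.022, 0.027], [0.024, 0.026], [0.026, 0.023], [0.028, 0.021], [0.029, 0.019], [0.031, 0.016], [0.032, 0.014], [0.033, 0.011], [0.034, 0.008], [0.035, 0.005], [0.035, 0.002], [0.035, -0.001], [0.035, -0.003], [0.034, -0.006], [0.034, -0.009]]
```

Emit:
jog_arm --claw '[12, 12, 12, 12, 12, 12, 12, 12, 12, 12]' --translation '[[0.014, 0.032, 0.01], [0.017, 0.031, 0], [0.019, 0.029, 0], [0.022, 0.027, 0], [0.024, 0.026, 0], [0.026, 0.023, 0], [0.028, 0.021, 0], [0.029, 0.019, 0], [0.031, 0.016, 0], [0.032, 0.014, 0]]' --twist '[[0, 0, -0.0556], [0, 0, -0.0556], [0, 0, -0.0556], [0, 0, -0.0556], [0, 0, -0.0556], [0, 0, -0.0556], [0, 0, -0.0556], [0, 0, -0.0556], [0, 0, -0.0556], [0, 0, -0.0556]]'

```text
t: 3.48
eef_pos: [0.4486, 0.1778, 0.0632]
tcp_rot: [-0.688, 0.689, 0.163, -0.161]
contact_force: [3.8, -1.6, -1.9]
grip_width: 0.151
```

Emit:
jog_arm --claw '[12, 12, 12, 12, 12, 12, 12, 12, 12]' --translation '[[0.033, 0.011, 0], [0.034, 0.008, 0], [0.035, 0.005, 0], [0.035, 0.002, 0], [0.035, -0.001, 0], [0.035, -0.003, 0], [0.034, -0.006, 0], [0.034, -0.009, 0], [0, 0, 0]]' --twist '[[0, 0, -0.0556], [0, 0, -0.0556], [0, 0, -0.0556], [0, 0, -0.0556], [0, 0, -0.0556], [0, 0, -0.0556], [0, 0, -0.0556], [0, 0, -0.0556], [0, 0, 0]]'

```text
t: 4.23
eef_pos: [0.4763, 0.1785, 0.0632]
tcp_rot: [0.702, -0.702, 0.083, -0.084]
contact_force: [2.8, -0.3, -1.1]
grip_width: 0.154
```

```bash
python3 - <<'E'
from h import *
import json
im,o=snap('wrist','w2.png'); print(o['eef_pos'],o['contact_force'],o['joint_positions'])
json.dump({k:np.array(o[k]).tolist() for k in('eef_pos','tcp_rot')},open('o2.json','w'))
d,_=snap('side','d2.png')
A=cv2.resize(d[195:365,275:415,::-1],None,fx=3,fy=3,interpolation=3); cv2.imwrite('pics/d2c.png',A)
E
```

```text
[0.47630209 0.17845499 0.06322715] [ 2.78385459 -0.25581971 -1.12402782] [ 1.00964451e-01 -1.40328367e-01 -4.50814200e-01  1.25812800e+00
 -2.03502459e-04  1.90807651e+00]
```

View pics/d2c.png

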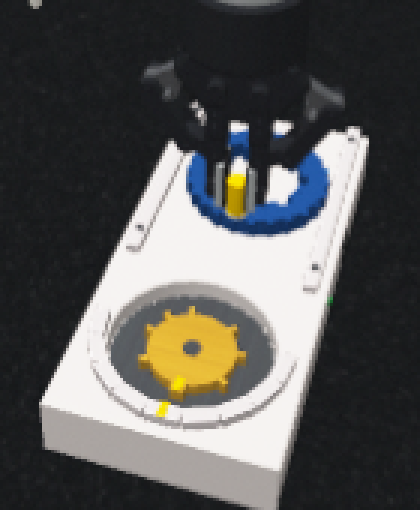

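Emit:
jog_arm --claw '[12, 12, 12, 12, 12, 12, 12, 12, 12, 12]' --translation '[[0.036, 0.117, 0], [0.036, 0.117, 0], [0.036, 0.117, 0], [0.036, 0.117, 0], [0.036, 0.117, 0], [0.036, 0.117, 0], [0.036, 0.117, 0], [0.036, 0.117, 0], [0.036, 0.117, 0], [0.036, 0.117, 0]]' --twist '[[0, 0, 0], [0, 0, 0], [0, 0, 0], [0, 0, 0], [0, 0, 0], [0, 0, 0], [0, 0, 0], [0, 0, 0], [0, 0, 0], [0, 0, 0]]'

```text
t: 5.17
eef_pos: [0.5105, 0.2972, 0.062]
tcp_rot: [-0.702, 0.703, -0.082, 0.081]
contact_force: [0.2, -1.8, 1.6]
grip_width: 0.154
```

Emit:
jog_arm --claw '[12, 12, 12, 12, 12]' --translation '[[0.025, 0.08, 0], [0.025, 0.08, 0], [0.024, 0.075, 0], [0, 0, 0], [0, 0, 0]]' --twist '[[0, 0, 0], [0, 0, 0], [0, 0, 0], [0, 0, 0], [0, 0, 0]]'

```text
t: 5.58
eef_pos: [0.5178, 0.3195, 0.0616]
tcp_rot: [-0.702, 0.702, -0.082, 0.081]
contact_force: [-0.2, 0.1, -3.7]
grip_width: 0.157
```

```bash
python3 - <<'E'
from h import *
o=get_obs(); print(o['eef_pos'],o['contact_force'],o['moment'])
d,_=snap('side','d3.png')
A=cv2.resize(d[195:365,275:415,::-1],None,fx=3,fy=3,interpolation=3); cv2.imwrite('pics/d3c.png',A)
E
```

```text
[0.51778137 0.31947159 0.06161463] [-0.16205548  0.1148461  -3.67451298] [ 0.13926439 -0.05678155  0.08565084]
```

View pics/d3c.png

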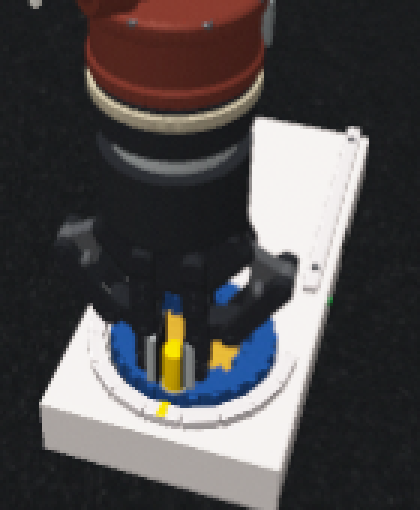

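Emit:
jog_arm --claw '[20, 20, 20, 20, 20, 20]' --translation '[[0, 0, 0], [0, 0, 0], [0, 0, 0], [0, 0, 0], [0, 0, 0], [0, 0, -0.05]]' --twist '[[0, 0, 0], [0, 0, 0], [0, 0, 0], [0, 0, 0], [0, 0, 0], [0, 0, 0]]'

```text
t: 6.13
eef_pos: [0.5191, 0.3193, 0.0584]
tcp_rot: [0.703, -0.702, 0.081, -0.083]
contact_force: [0.2, 0.5, -0.2]
grip_width: 0.236
```

```bash
python3 - <<'E'
from h import *
o=get_obs(); print(o['eef_pos'],o['contact_force'],o['moment'],o['grip_width'])
d,_=snap('side','d4.png')
A=cv2.resize(d[285:345,300:380,::-1],None,fx=8,fy=8,interpolation=3); cv2.imwrite('pics/d4c.png',A)
# where post top should appear for heights (deck / hub / home)
for b in(.04,.035,.026):
  print(b,[(proj('side',[.507+r*np.cos(a),.279+r*np.sin(a),b+h])-[300,285])*8 for r,a,h in((.042,np.radians(72.4),.042),(.042,np.radians(72.4),.014),(.05,np.radians(72.4),.014))])
E
```

```text
[0.5191227  0.31930599 0.05838382] [ 0.17014214  0.46416758 -0.24892668] [ 0.06868353 -0.01176065  0.01833202] 0.23586912003952823
0.04 [array([252.55459546, 199.24117206]), array([252.35307144, 288.59682017]), array([240.74077538, 317.87853453])]
0.035 [array([252.51824144, 215.52480737]), array([252.31761219, 304.09451539]), array([240.75518878, 333.39815516])]
0.026 [array([252.45320696, 244.47255616]), array([252.25418741, 331.65222264]), array([240.78050759, 360.99117504])]
```

View pics/d4c.png

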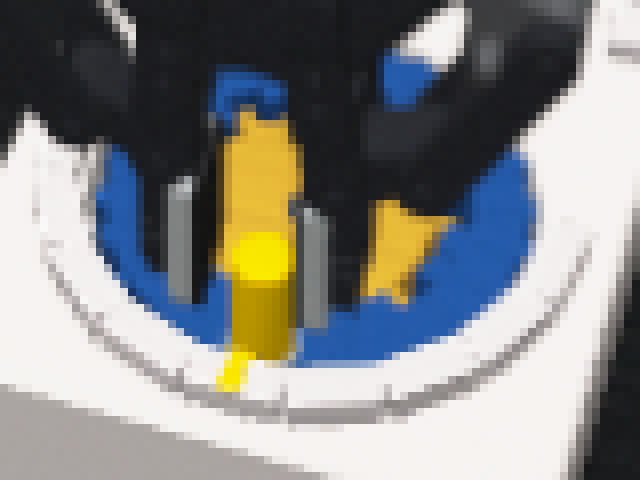

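Emit:
jog_arm --claw '[40, 40, 40, 40, 40, 40, 40, 40, 40]' --translation '[[0, 0, 0], [0, 0, 0], [0, 0, 0], [0, 0, 0.3], [0, 0, 0.3], [0, 0, 0.3], [-0.1, 0, 0.2], [-0.1, 0, 0], [0, 0, 0]]' --twist '[[0, 0, 0], [0, 0, 0], [0, 0, 0], [0, 0, 0], [0, 0, 0], [0, 0, 0], [0, 0, 0], [0, 0, 0], [0, 0, 0]]'

```text
t: 6.93
eef_pos: [0.4982, 0.3197, 0.1694]
tcp_rot: [0.703, -0.702, 0.081, -0.082]
contact_force: [-0.3, -0.2, -0.4]
grip_width: 0.468
```

```bash
python3 - <<'E'
from h import *
im,o=snap('wrist','w5.png'); d,_=snap('side','d5.png')
A=cv2.resize(d[270:350,290:390,::-1],None,fx=4,fy=4,interpolation=3)
W=cv2.resize(im[:,:,::-1],(400,250),interpolation=3)
hub=proj('wrist',[.507,.279,.04],o);print(hub)
x,y=np.clip(hub.astype(int),[100,80],[540,320])
W2=cv2.resize(im[y-80:y+80,x-100:x+100,::-1],None,fx=3.9,fy=3.6)[:,:800]
W2=cv2.resize(im[max(y-80,0):y+80,x-100:x+100,::-1],(400,320),interpolation=3)
c=np.zeros((600,800,3),np.uint8); c[:320,:400]=A;c[:320,400:]=W2;c[330:580,:400]=W;cv2.imwrite('pics/c5.png',c)
for b in(.035,.026):
  P=[[.507+.042*np.cos(np.radians(72.4)),.279+.042*np.sin(np.radians(72.4)),b+.042]]
  print(b,(proj('side',P[0])-[290,270])*4,(proj('wrist',P[0],o)-[x-100,y-80])*2)
M=[.507+.057*.302,.279+.057*.953,.048];print('mark',(proj('side',M)-[290,270])*4,(proj('wrist',M,o)-[x-100,y-80])*2)
E
```

```text
[341.17154714 225.31660409]
0.035 [166.25912072 167.76240369] [215.44545394 103.31433111]
0.026 [166.22660348 182.23627808] [213.71651422  96.39117698]
mark [155.28107743 241.27938464] [213.60918883  50.13506513]
```

View pics/c5.png

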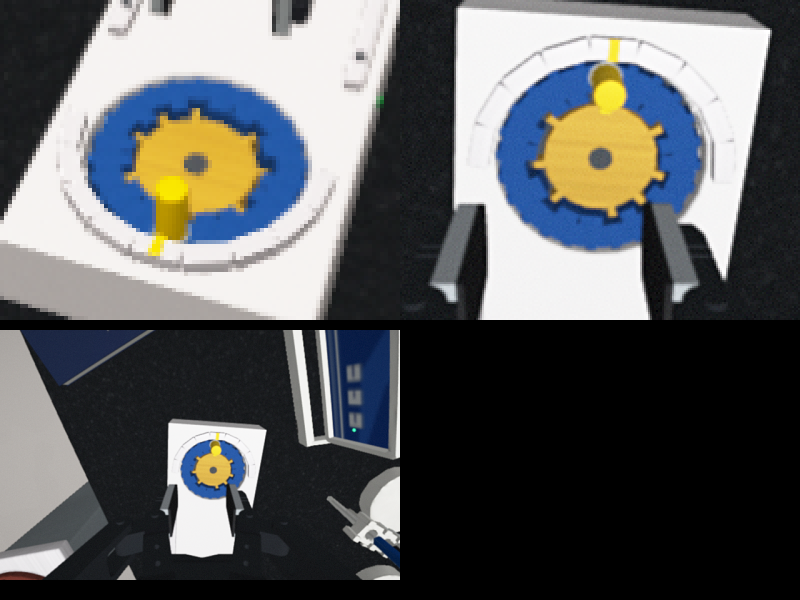

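```bash
python3 - <<'E'
from h import *
o=get_obs()
x,y=341,225
for z in(.064,.068,.072,.077): print(z,ray('side',(290+172/4-.4,270+187/4-.4),z)[:2].round(4),ray('wrist',(x-100+209/2-.25,y-80+96/2-.25),z,o)[:2].round(4))
for z in (.04,.049): print('cog c',z,ray('wrist',(x-100+200.5/2-.25,y-80+154/2-.25),z,o)[:2].round(4))
E
```

```text
0.064 [0.5179 0.3173] [0.5175 0.3187]
0.068 [0.5179 0.3207] [0.5175 0.3201]
0.072 [0.518 0.324] [0.5175 0.3214]
0.077 [0.518  0.3282] [0.5175 0.3231]
cog c 0.04 [0.5075 0.283 ]
cog c 0.049 [0.5078 0.287 ]
```

Emit:
jog_arm --claw '[35, 35, 35, 35, 35, 35, 35, 35]' --translation '[[-0.023, -0.288, 0], [-0.023, -0.288, 0], [-0.023, -0.288, 0], [-0.023, -0.288, 0], [-0.023, -0.288, 0], [-0.023, -0.288, 0], [-0.023, -0.288, 0], [-0.023, -0.288, 0]]' --twist '[[0, 0, 0.065], [0, 0, 0.065], [0, 0, 0.065], [0, 0, 0.065], [0, 0, 0.065], [0, 0, 0.065], [0, 0, 0.065], [0, 0, 0.065]]'

```text
t: 7.7
eef_pos: [0.4795, 0.0872, 0.1662]
tcp_rot: [0.677, -0.676, -0.205, 0.206]
contact_force: [0.4, -0.8, -0.8]
grip_width: 0.412
```

Emit:
jog_arm --claw '[35, 35, 35, 35, 35, 35, 35, 35, 35, 35]' --translation '[[-0.023, -0.288, 0], [-0.023, -0.288, 0], [-0.023, -0.288, 0], [-0.023, -0.288, 0], [-0.023, -0.288, 0], [-0.023, -0.288, 0], [-0.023, -0.288, 0], [-0.023, -0.288, 0], [0, 0, 0], [0, 0, 0]]' --twist '[[0, 0, 0.065], [0, 0, 0.065], [0, 0, 0.065], [0, 0, 0.065], [0, 0, 0.065], [0, 0, 0.065], [0, 0, 0.065], [0, 0, 0.065], [0, 0, 0], [0, 0, 0]]'

```text
t: 8.53
eef_pos: [0.4611, -0.1429, 0.1662]
tcp_rot: [0.542, -0.541, -0.455, 0.455]
contact_force: [-0.7, 0.7, 0.8]
grip_width: 0.41
```

```bash
python3 - <<'E'
from h import *
im,o=snap('wrist','w6.png'); print(o['eef_pos'],o['contact_force'],o['grip_width'],R.from_quat(np.roll(o['tcp_rot'],-1)).as_matrix()[:,0].round(3))
for P in([.4615,-.141,.055],[.4615,-.141,.095],[.4615-.0053,-.141-.0305,.052],[.4615+.0053,-.141+.0305,.052]): print(proj('wrist',P,o).round(1))
E
```

```text
[ 0.46106671 -0.14292176  0.1662449 ] [-0.73023965  0.65621273  0.79565879] 0.4100484154138754 [0.172 0.985 0.001]
[323.8 193.5]
[324.  210.2]
[288.6 192.5]
[358.9 192.5]
```

View pics/w6.png

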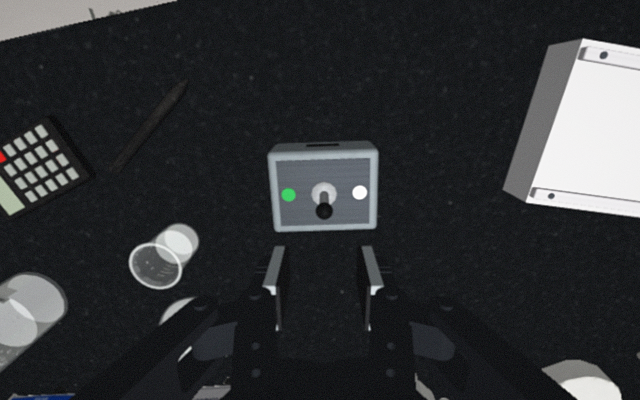

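Emit:
jog_arm --claw '[35, 35, 35, 35, 35]' --translation '[[0, 0, -0.23], [0, 0, -0.23], [0, 0, -0.23], [0, 0, -0.23], [0, 0, 0]]' --twist '[[0, 0, 0], [0, 0, 0], [0, 0, 0], [0, 0, 0], [0, 0, 0]]'

```text
t: 9.0
eef_pos: [0.4591, -0.1389, 0.0705]
tcp_rot: [0.543, -0.538, -0.455, 0.457]
contact_force: [-1.0, 0.8, -0.9]
grip_width: 0.403
```

Emit:
jog_arm --claw '[35, 35, 35, 35, 35, 35, 35, 35]' --translation '[[-0.008, -0.049, 0], [-0.008, -0.049, 0], [-0.008, -0.049, 0], [-0.008, -0.049, 0], [-0.008, -0.049, 0], [-0.008, -0.025, 0], [0, 0, 0], [0, 0, 0]]' --twist '[[0, 0, 0], [0, 0, 0], [0, 0, 0], [0, 0, 0], [0, 0, 0], [0, 0, 0], [0, 0, 0], [0, 0, 0]]'

```text
t: 9.67
eef_pos: [0.4576, -0.1685, 0.076]
tcp_rot: [-0.54, 0.541, 0.457, -0.455]
contact_force: [3.5, 6.9, 1.4]
grip_width: 0.408
```

```bash
python3 - <<'E'
from h import *
o=get_obs(); print(o['eef_pos'],o['contact_force'])
d,_=snap('side','d7.png'); s,_=snap('scene','s7.png')
c=np.hstack([cv2.resize(d[145:225,312:392,::-1],(400,400),interpolation=3),cv2.resize(s[215:295,280:360,::-1],(400,400),interpolation=3)]);cv2.imwrite('pics/c7.png',c)
E
```

```text
[ 0.45755439 -0.16846627  0.07595391] [3.5217247  6.92575897 1.35836941]
```

View pics/c7.png

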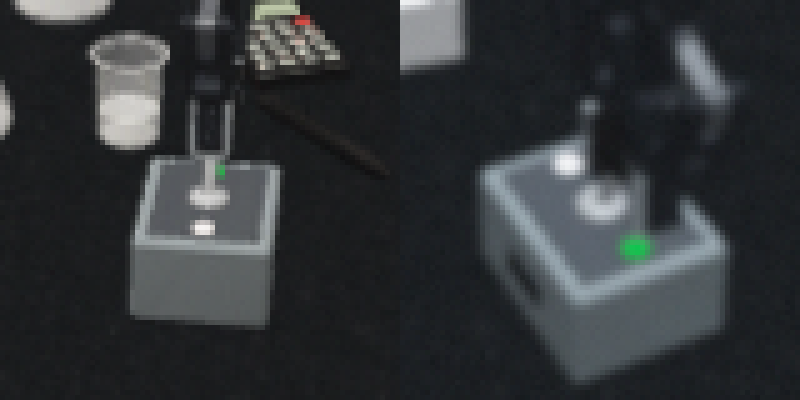

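Emit:
jog_arm --claw '[35, 35, 35, 35, 35, 35, 35, 35, 35, 35]' --translation '[[0, 0, 0], [0, 0, 0], [0, 0, 0], [0, 0, 0], [0, 0, 0], [0, 0, 0], [0, 0, 0], [0, 0, 0], [0, 0, 0], [0, 0, 0]]' --twist '[[0, 0, 0], [0, 0, 0], [0, 0, 0], [0, 0, 0], [0, 0, 0], [0, 0, 0], [0, 0, 0], [0, 0, 0], [0, 0, 0], [0, 0, 0]]'

```text
t: 10.6
eef_pos: [0.4576, -0.1684, 0.076]
tcp_rot: [-0.54, 0.541, 0.457, -0.455]
contact_force: [4.3, 5.3, 2.2]
grip_width: 0.411
```

Emit:
jog_arm --claw '[35, 35, 35, 35, 35, 35, 35, 35, 35, 35]' --translation '[[0.008, 0.045, 0], [0.008, 0.045, 0], [0.008, 0.045, 0], [0.008, 0.045, 0], [0.008, 0.045, 0], [0.008, 0.045, 0], [0, 0, 0], [0, 0, 0.2], [0, 0, 0.3], [0, 0, 0.3]]' --twist '[[0, 0, 0], [0, 0, 0], [0, 0, 0], [0, 0, 0], [0, 0, 0], [0, 0, 0], [0, 0, 0], [0, 0, 0], [0, 0, 0], [0, 0, 0]]'

```text
t: 11.43
eef_pos: [0.4608, -0.1412, 0.1555]
tcp_rot: [0.541, -0.54, -0.456, 0.456]
contact_force: [1.5, -0.6, -0.3]
grip_width: 0.413
```

Emit:
jog_arm --claw '[35, 35, 35, 35]' --translation '[[0, 0, 0.2], [0, 0, 0], [0, 0, 0], [0, 0, 0]]' --twist '[[0, 0, 0], [0, 0, 0], [0, 0, 0], [0, 0, 0]]'

```text
t: 11.77
eef_pos: [0.4613, -0.1416, 0.1746]
tcp_rot: [0.541, -0.54, -0.456, 0.456]
contact_force: [0.3, 0.8, -0.7]
grip_width: 0.413
```

```bash
python3 - <<'E'
from h import *
im,o=snap('wrist','w8.png'); print(o['t'],o['eef_pos'],o['contact_force'])
print(proj('wrist',[.4615,-.141,.095],o))
d,_=snap('side','d8.png')
c=np.hstack([cv2.resize(im[100:300,120:440,::-1],(400,250),interpolation=3),cv2.resize(d[250:350,280:440,::-1],(400,250),interpolation=3)]);cv2.imwrite('pics/c8.png',c)
E
```

```text
11.7667 [ 0.46132567 -0.14158249  0.17457091] [ 0.32390664  0.831629   -0.65375881]
[322.21064933 206.15054269]
```

View pics/c8.png

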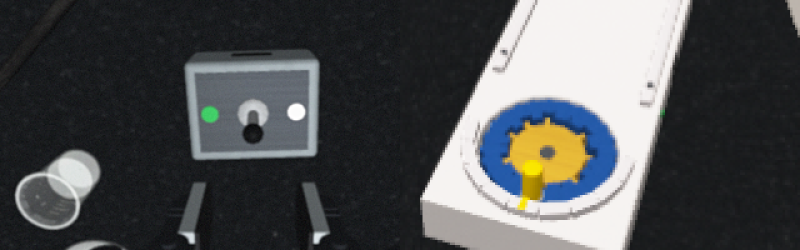

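```bash
python3 -c "
from bench import *
print(sign_off())"
```

```text
the job is handed in; nothing more can be done
None
```

I fitted the cog, worked the toggle and handed the job in at about 12 s of the 72 s allowed; it gave no verdict.

**Cog:** I gripped it by the post and turned it about 90° in the channel. I then slid it over the hub and let go, and it dropped home without any further turning. Two cameras placed the post top at about 67 mm, against 68 mm when home and 77 mm when resting on the hub. The post looked 1–2 mm (about 2°) off the index line, which is within the drop tolerance. One centre estimate from the wrist camera came out 4 mm off the hub axis. I put that down to reading the pixels, because the cog fills the well evenly and is flush with the deck.

**Toggle:** I pushed it towards the green dot and held it for about a second. The fingers hid the lever, so its angle is inferred:
- The pad travel works out to about 0.43 rad.
- The 5–7 N measured is more than the 3 N needed to hold it fully over.

**Last pictures:** The toggle is upright and the cog is still flush. The gripper was clear of everything, with the remaining force reading about 1 N, which is at noise level. The arm never went near the beaker or the flask; the final pictures show no sign of contact, though I didn't re-measure their positions.

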